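Push down and turn off the child-resistant cap of a thinner jug

ROBOT

A 6-joint arm with a two-finger parallel gripper is mounted at the origin on a cart in front of the work surface, level with it; the furniture and walls round the work are solid. World frame = base frame: x ahead of the robot, y to its left, z up, the work surface at z = 0. Lengths are in m, angles in rad, forces in N, time in s.
With the tool pointing down it reaches from about 0.375 to 0.975 m from the base axis. Payload 3.8 kg.
Tool frame: the origin (TCP) lies at the very end of the fingers, on their centre line; the grasp point (between the pads) lies 19 mm behind it; z points along the fingers, y is the direction in which the jaws open and shut (so a half turn about z gives the same grasp; the last joint's range is limited). The gripper opens to 85 mm and grips with 20 to 120 N. Pads are 22 mm wide; open, the fingers measure 114 mm over their backs; the gripper's body (76 mm by 85 mm) begins 54 mm behind the grasp point. The pads swing forward as they close: fully open they stand 13 mm farther back than shut.
Start: joints at [1.266, 0.264, 1.604, -0, 1.274, -0.037], TCP at [0.179, 0.651, 0.231] pointing down, gripper open.
Joint ranges: [-2.63, 2.63], [-0.94, 2.18], [0.31, 2.57], [-1.31, 4.45], [0, 2.66], [-2.55, 2.55]. Speed limits (rad/s): [2.57, 2.57, 3.14, 3.14, 3.14, 3.14].

INTERFACE

Orientations are given as a rotation vector (axis times angle).
In Python, from workcell import read_state, read_camera, camera_info, finish_job gives the robot as it stands. The module is installed in compiled form; this text tells all that it offers.
- The arm moves only by the tool play_rows, never from a script. Its argument "motion" is a list of rows, each a list of 5 numbers: the shift along the tool's x, y, z in units of 1000 mm (1.0 is 1000 mm), then the turn about the tool's z in units of 2 pi rad (1.0 is 2 pi rad), then the finger opening in mm, from 0 to 85.4. A call has 1 to 5 rows; each row shifts and turns the commanded pose from where the row before left it, along the tool's axes as they then stand; what a row does not reach is not made up. A row lasts 1/8 s, in which the tool goes at most 62.5 mm and 10.7 degrees, less where a joint would pass 70% of its speed; a pose out of reach is approached as far as the arm can. A call with a number of a shift or a turn outside -1 to 1 is refused whole. A call with a gripper value outside its range is refused whole. The fingers move at their own pace and stop on an object; "squeeze" is the grip in N (left out, the last holds). Time passes only in rows, so rows that do not move let the fingers close. It gives the time, the measured TCP pose, the force and the opening at its end, in the units of the state.
- read_state(): the state, without advancing time (a new reading comes with each control period).
- read_camera(name): name is "side" or "top"; returns the picture (480x640x3 uint8, red, green, blue); there is no depth.
- camera_info(name): a dict with "intrinsics" (3x3 intrinsics, pixels), "pose" (4x4, takes a point from camera to world coordinates). Camera axes: x right, y down, z forward; pixel columns grow to the right and rows downward; lengths in m; the calibration is good to about 2 mm. A picture is of the moment at which its call begins. camera_info takes no time and is no camera call.
- finish_job(): hands the job in, once; it reports no verdict.
The state is a dict: "time": time; "q": joint angles; "joint_vel": joint speeds; "joint_torque": joint torques, N m; "tool_pos": TCP position; "tcp_rot": TCP orientation; "wrist_force": force on the tool from outside, world axes, zero at the start; "torque": the same for the moment, N m; "width": opening from 0.0 (shut) to 1.0 (fully open).
Only numpy, scipy, OpenCV 4.12 (cv2) and the standard library are available. Lean on these libraries where they do the work, as an engineer would, in place of code of your own. Each camera call takes 0.05 s, during which the arm holds its last target. There are 200 camera calls.

TASK

Open the thinner jug on the bench: its child-resistant cap has to be pushed down firmly while it is turned counter-clockwise as far as its stop (push, do not crush the neck), and then lifts straight off. Set the cap down gently in the round steel dish, flat on its skirt with the bar on top. The jug must stay standing where it is, and the brush, pen, tape roll and dropper bottle stay as they lie.

Things in the scene. Friction and masses are not known exactly. Their poses are not given: they have to be found in the camera images.
- cap_bar (a point): Dark ribbed plastic cap on the jug, 62 mm across, 36 mm high, 60 g, with a straight grip bar 50 long, 14 wide, 18 mm high across its flat top. This point: middle of the bar, on the cap's axis, 45 mm above the skirt's lower edge. x along the bar, y across, z up; same after half a turn. Fingers can stand astride the bar, or grip it, and push on the flat top beside it, 9 mm below this point.
- cap_top (a point): Centre of the cap's flat top, where to push. A spring disc inside holds the cap up (8 N). Pushed down 4 mm (16 N) its hidden lugs come out of their pockets; at 5.5 mm (19 N) it is on the bottom: keep 18 to 23 N on it while turning; over about 45 N crushes the neck. Pushed too little, it has up to 30 degrees of play, then only drags the jug round. Let go on the way (to regrasp), it must be pushed down again.
- jug_mouth (a point): Centre of the jug's mouth, rim of the neck (42 mm across), 164 mm above the jug's underside; cap_bar starts 21 mm above it. From its start the cap turns 75 to 106 degrees counter-clockwise (from above), different each time, to a hard stop; past it the jug turns along. Eased off there, a freed cap follows the fingers up 7 mm on its spring and lifts straight off; else it stays and lifts the jug.
- jug_middle (a point): Middle of the jug, on its axis 60 mm above its underside. The jug: loose off-white square plastic canister, 100 x 100 mm, 118 mm high to its shoulder, 0.7 to 0.95 kg, upright on the bench (z = 0); its x axis points to its side handle, a loop that reaches 84 mm from the axis.
- brush: Varnish brush with a wooden handle, 17 x 147 x 17 mm, lying at the left, to be left alone; origin at the centre of its underside, y along it.
- varnish_bottle: Small white dropper bottle, 43 mm in diameter, 120 mm high, standing on the belt at the back, to be left alone; origin at the centre of its underside.
- tape_roll: Roll of white tape, 68 mm in diameter, 18 mm high, lying to the right, to be left alone; origin at the centre of its underside.
- dish_floor (a point): Centre of the flat floor of an open round stainless dish, where the cap goes. The dish is held on the bench by its black magnet foot; floor 22 mm above the bench, 112 mm across, flared rim 142 mm across, 12 mm above the floor. A cap standing flat in it has cap_bar 45 mm above this point. Jug and dish are on the left and right of the near bench, either way round. z up.
- marker_pen: Black marker pen, 14 x 122 x 15 mm, lying near the front edge at the right, to be left alone; origin at the centre of its underside, y along it.
There are look-alikes about, which are no part of the job. What is shaped like the part that bears cap_bar but orange or white is not meant.

How it is judged:
On the way, in this order (a step that is already met when the one before it is completed fails the run):
1. the cap is pushed down on the neck, at least 2.5 mm below where it rests (z of cap_bar in the frame of jug_mouth below 0.0185 m and horizontal distance between cap_bar and jug_mouth below 0.008 m), for 0.1 s.
2. the cap is lifted clear of the neck while the jug stands on the bench (z of cap_bar in the frame of jug_mouth above 0.055 m and height (world z) of jug_middle below 0.065 m and angle between jug_middle's own z axis and vertical below 0.1 rad), for 0.1 s.
At the end, for the whole second after the job is handed in: the cap stands flat on its skirt on the dish's floor, bar up (within 0.1 rad and 3 mm in height, its axis within 35 mm of the dish's centre), at rest; the jug stands upright on the bench (within 0.05 rad), within 40 mm of where it stood (it may have turned), at rest (horizontal distance between cap_bar and dish_floor below 0.035 m and z of cap_bar in the frame of dish_floor between 0.042 and 0.048 m and angle between cap_bar's own z axis and vertical below 0.1 rad and linear speed of each of cap, jug below 0.02 m/s and angle between jug_middle's own z axis and vertical below 0.05 rad and height (world z) of jug_middle between 0.055 and 0.065 m and distance of jug_middle from where it was at the start of the episode below 0.04 m); the robot touches nothing.
It fails at once if the jug is lifted more than 15 mm or tipped more than 0.3 rad (height (world z) of jug_middle above 0.075 m or angle between jug_middle's own z axis and vertical above 0.3 rad).
It fails at once if the neck is crushed: the jug is pressed on the bench with more than 70 N in all (a push of about 50 N besides its weight) (contact force between jug and line_table above 70 N).
It fails at once if the cap is dropped: it falls free of the fingers, away from the neck, faster than 0.5 m/s (linear speed of cap above 0.5 m/s and contact force between the fingers and cap below 0.1 N and horizontal distance between cap_bar and jug_mouth above 0.045 m).
It fails at once if the brush, the dropper bottle, the tape roll or the pen is moved more than 25 mm (distance of any of brush, varnish_bottle, tape_roll, marker_pen from where it was at the start of the episode above 0.025 m).
It also fails if it takes over 54 s, if anything falls off the work surface, if the arm or the gripper's body presses on something with over 40 N, if the wrist force passes 120 N, or if a joint passes its speed limit or range.

## Working session

There is one attempt and no reset: what is moved stays moved. The work goes in short steps, Python scripts to look and compute and a tool call to move; the robot and the scene stay as the last step left them, time stands still between calls to the robot, and variables do not carry over. Pictures are saved under pics/ and viewed, about 8 in all and at most 12, crops included, and the job is handed in when it is done.

Besides the shell and the picture viewer there is one more tool, called after "Request:" as name(argument=value, ...) on one line, values as JSON. play_rows: Moves the arm, as the interface text tells. Shifts and turns lie within -1 to 1; 1 stands for 1000 mm of shift or 2 pi rad of turn. Its arguments: {"type":"object","properties":{"motion":{"type":"array","items":{"type":"array","items":{"type":"number"}}},"squeeze":{"type":"number"}},"required":["motion"]}

```bash
mkdir -p pics; python3 - <<'E'
from workcell import *
import cv2
s=read_state();print({k:(v if isinstance(v,(int,float)) else [round(float(x),4) for x in v]) for k,v in s.items()})
for n in("top","side"):
    im=read_camera(n);cv2.imwrite(f"pics/{n}0.png",im[:,:,::-1]);c=camera_info(n);print(n,c["intrinsics"],c["pose"])
E
```

```text
{'time': 0.0, 'q': [1.2661, 0.2648, 1.6054, 0.0, 1.2737, -0.0369], 'joint_vel': [0.0001, 0.0008, 0.0003, -0.0003, 0.0001, 0.0001], 'joint_torque': [-0.0021, -51.5118, -36.731, -0.0001, 0.0132, 0.0], 'tool_pos': [0.1784, 0.6502, 0.2299], 'tcp_rot': [-0.4194, -3.1131, 0.0035], 'wrist_force': [-0.3947, 0.6096, -0.5348], 'torque': [-0.0156, -0.0715, 0.0167], 'width': 1.0002225856054132}
top [[493.27527668   0.         315.17378469]
 [  0.         493.27527668 241.83721372]
 [  0.           0.           1.        ]] [[ 0.02838045 -0.99213552  0.12190845  0.31582873]
 [-0.99851642 -0.02246844  0.0495996   0.12668764]
 [-0.04647044 -0.12313525 -0.99130127  1.4770842 ]
 [ 0.          0.          0.          1.        ]]
side [[457.71713121   0.         313.83022509]
 [  0.         457.71713121 242.34589112]
 [  0.           0.           1.        ]] [[ 0.9999926  -0.00350377  0.00158691  0.47223905]
 [-0.00351886 -0.66675975  0.74526442 -0.67606855]
 [-0.00155315 -0.74526449 -0.66676715  0.90720417]
 [ 0.          0.          0.          1.        ]]
```

View pics/top0.png

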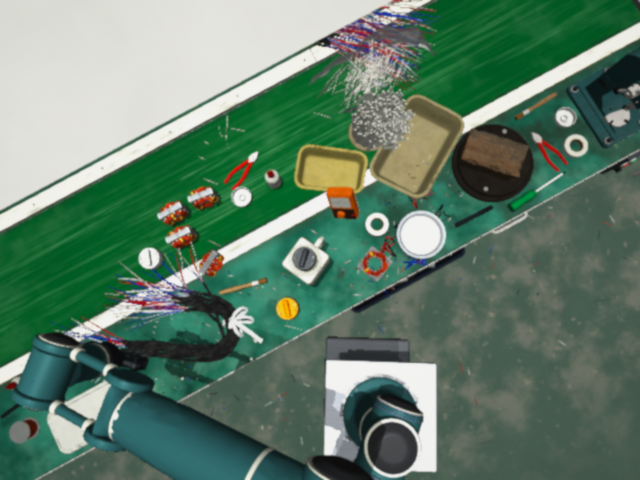

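View pics/side0.png

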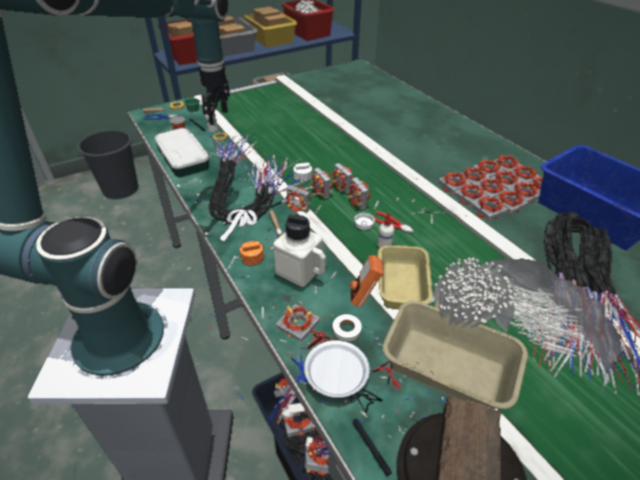

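Top picture:
- The dark cap on the jug is at about (306,258), and the dish at (421,233).
- The look-alikes are the orange cap at (288,308) and the white cap at (150,258).
- The tape roll is at (376,224), the dropper bottle at (273,178), the brush at (245,286) and the pen at (474,216).

I choose the dark one on the jug. Next is a close crop to check it.

```bash
cat > h.py <<'E'
import numpy as np, cv2
from workcell import *
def ray(n,u,v,z):
    c=camera_info(n);K=np.array(c["intrinsics"]);T=np.array(c["pose"])
    d=T[:3,:3]@np.linalg.solve(K,[u,v,1.]);o=T[:3,3];return o+d*(z-o[2])/d[2]
def proj(n,p):
    c=camera_info(n);K=np.array(c["intrinsics"]);T=np.array(c["pose"])
    q=K@(T[:3,:3].T@(np.asarray(p,float)-T[:3,3]));return q[:2]/q[2]
def grid(im,u0,v0,w,h,s):
    o=cv2.resize(im[v0:v0+h,u0:u0+w],None,fx=s,fy=s,interpolation=cv2.INTER_CUBIC)
    for u in range(u0-u0%10+10,u0+w,10):
        cv2.line(o,((u-u0)*s,0),((u-u0)*s,6 if u%50 else 14),(0,0,255),1)
    for v in range(v0-v0%10+10,v0+h,10):
        cv2.line(o,(0,(v-v0)*s),(6 if v%50 else 14,(v-v0)*s),(0,0,255),1)
    return o
E
python3 - <<'E'
from h import *
t=cv2.imread("pics/top0.png");s=cv2.imread("pics/side0.png")
a=grid(t,270,225,70,70,8);b=grid(s,265,205,60,140,4)
o=np.zeros((560,800,3),np.uint8);o[:,:560]=a;o[:560,560:800]=b;cv2.imwrite("pics/crop1.png",o)
for n,l in(("jugcap",(306,258,.194)),("dish",(421,233,.034)),("bottle",(273,178,.12)),("tape",(376,224,.018)),("brush",(245,286,.01)),("pen",(474,216,.01)),("orangebox",(342,203,.05))):print(n,ray("top",*l).round(3))
print("dish side",ray("side",336,370,.034).round(3))
# dish rim ellipse fit from bright pixels
for n,im,box in(("top",t,(385,200,70,70)),("side",s,(290,330,95,80))):
    x,y,w,h=box;hsv=cv2.cvtColor(im[y:y+h,x:x+w],cv2.COLOR_BGR2HSV)
    m=((hsv[...,2]>150)&(hsv[...,1]<70)).astype(np.uint8)
    cs=max(cv2.findContours(m,0,1)[0],key=cv2.contourArea);e=cv2.fitEllipse(cv2.convexHull(cs));print(n,e,ray(n,e[0][0]+x,e[0][1]+y,.034).round(4))
E
```

```text
jugcap [0.43  0.214 0.194]
dish [ 0.526 -0.111  0.034]
bottle [0.662 0.319 0.12 ]
tape [0.553 0.02  0.018]
brush [0.359 0.406 0.01 ]
pen [ 0.584 -0.271  0.01 ]
orangebox [0.608 0.122 0.05 ]
dish side [ 0.521 -0.118  0.034]
top ((36.1168327331543, 34.11721420288086), (48.080596923828125, 49.448326110839844), 112.56867980957031) [ 0.5231 -0.1109  0.034 ]
side ((46.25469970703125, 38.22058868408203), (56.70973587036133, 65.66653442382812), 96.42559814453125) [ 0.5219 -0.1134  0.034 ]
```

View pics/crop1.png

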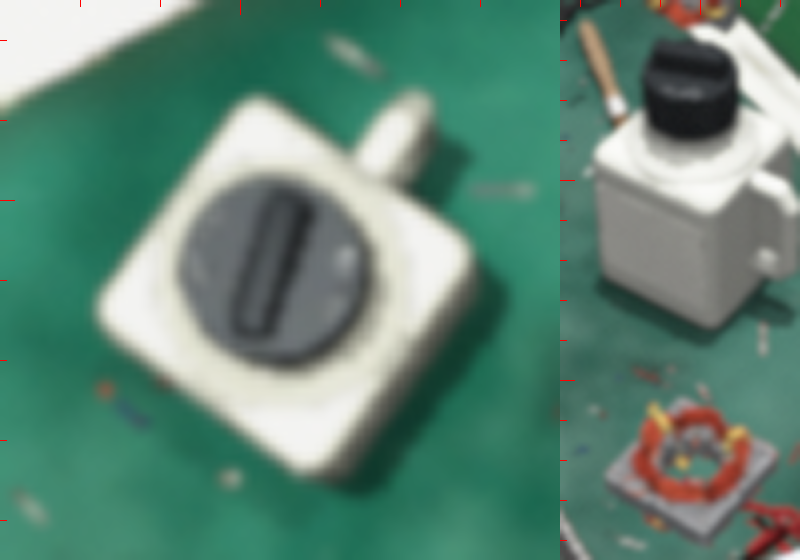

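The crop confirms the dark cap on the off-white jug. The bar runs from about (306,250) to (301,266) in the top picture, with its centre near (303.8,258.2).

```bash
cat >> h.py <<'E'
from scipy.spatial.transform import Rotation as R
def plan(p,ydeg=None):
    """tool-frame shift (m) to world p, then turn about tool z (in 2pi units)"""
    s=read_state();r=R.from_rotvec(s["tcp_rot"]).as_matrix()
    print("tcp",np.round(s["tool_pos"],4),"shift",np.round(r.T@(np.asarray(p)-s["tool_pos"]),4),"zaxis",r[:,2].round(3),"yang",round(np.degrees(np.arctan2(r[1,1],r[0,1])),2),"q",np.round(s["q"],3),"F",np.round(s["wrist_force"],2),"T",np.round(s["torque"],3),"w",round(85.4*s["width"],1),"t",round(s["time"],2))
    if ydeg is not None: print("turn",(-(ydeg-np.degrees(np.arctan2(r[1,1],r[0,1])))%360)/360)
E
python3 - <<'E'
from h import *
a=ray("top",306.2,249,.194);b=ray("top",301.2,267,.194)
d=a-b;ang=np.degrees(np.arctan2(d[1],d[0]));print(a,b,np.linalg.norm(d),"bar ang",ang)
print("bar centre",ray("top",303.75,258.2,.194),"disc",ray("top",304.4,258.8,.170))
# segmentation of dark cap
t=cv2.imread("pics/top0.png");c=t[240:278,285:325].max(2)
m=(c<150).astype(np.uint8);cs=[k for k in cv2.findContours(m,0,1)[0] if 200<cv2.contourArea(k)<800]
for k in cs:
    e=cv2.fitEllipse(cv2.convexHull(k));print(e,ray("top",e[0][0]+285,e[0][1]+240,.172))
# side: cap position from bar-top centre by eye (crop 4x: (692,57))
u=265+(690-560)/4;print("side",ray("side",u,205+62/4,.194))
s=cv2.imread("pics/side0.png");c=s[205:245,275:325].max(2);m=(c<75).astype(np.uint8)
for k in cv2.findContours(m,0,1)[0]:
    if cv2.contourArea(k)>200:
        x,y,w,h=cv2.boundingRect(k);print("side box",x+275,y+205,w,h)
p=ray("top",304.2,258.6,.18)
print("pred side top",proj("side",[p[0],p[1],.176]),proj("side",[p[0],p[1],.140]))
plan([p[0],p[1],.26],ang+90)
E
```

```text
[0.45417311 0.21389341 0.194     ] [0.40661746 0.22552054 0.194     ] 0.048956413431990184 bar ang -13.739010237190671
bar centre [0.42982551 0.21957126 0.194     ] disc [0.43039626 0.21952335 0.17      ]
((19.334392547607422, 18.891468048095703), (23.285747528076172, 24.82305908203125), 130.5806121826172) [0.42997267 0.21954856 0.172     ]
side [0.43390515 0.20219933 0.194     ]
side box 285 215 25 25
pred side top [296.30457667 221.75628723] [296.68315453 232.59310983]
tcp [0.1784 0.6503 0.2301] shift [-0.3567 -0.3491 -0.0292] zaxis [-0.001 -0.002 -1.   ] yang 74.66 q [ 1.266  0.265  1.605  0.     1.274 -0.037] F [-0.06  0.3  -0.09] T [-0.016 -0.014 -0.019] w 85.3 t 0.1
turn 0.9955476784755218
```

Request:
play_rows(motion=[[-0.038,-0.037,-0.03,0,85],[-0.04,-0.039,0,0,85],[-0.04,-0.039,0,0,85],[-0.04,-0.039,0,0,85],[-0.04,-0.039,0,0,85]], squeeze=60)

```text
time: 0.72
tool_pos: [0.3189, 0.4106, 0.2608]
tcp_rot: [-0.419, -3.113, 0.001]
wrist_force: [1.3, 0.7, -0.1]
width: 0.994
```

Request:
play_rows(motion=[[-0.04,-0.039,0,0,85],[-0.04,-0.039,0,0,85],[-0.04,-0.039,0,0,85],[-0.04,-0.039,0,0,85],[0,0,0,0.029,85]])

```text
time: 1.35
tool_pos: [0.4329, 0.2162, 0.2609]
tcp_rot: [0.715, 3.059, -0.002]
wrist_force: [0.6, -0.0, 0.3]
width: 0.992
```

Request:
play_rows(motion=[[0,0,0,0.029,70],[0,0,0,0.029,70],[0,0,0,0.029,60],[0,0,0,0.029,50],[0,0,0,0.029,40]])

```text
time: 1.98
tool_pos: [0.4311, 0.2195, 0.2607]
tcp_rot: [-1.984, -2.435, 0.001]
wrist_force: [0.2, -1.0, -0.4]
width: 0.471
```

Request:
play_rows(motion=[[0,0,0,0.029,40],[0,0,0,0.029,40],[0,0,0,0.029,40],[0,0,0,0.029,40],[0,0,0,0.029,40]])

```text
time: 2.6
tool_pos: [0.4311, 0.2195, 0.2608]
tcp_rot: [-2.853, -1.315, 0.002]
wrist_force: [-0.5, 0.1, 0.4]
width: 0.473
```

Request:
play_rows(motion=[[0,0,0,0.029,40],[0,0,0,0.029,40],[0,0,0,0.029,40],[0,0,0,0.029,40],[0,0,0,0.029,40]])

```text
time: 3.22
tool_pos: [0.4311, 0.2195, 0.2607]
tcp_rot: [3.14, -0.075, -0.002]
wrist_force: [-0.4, -0.3, -0.5]
width: 0.471
```

```bash
python3 - <<'E'
from h import *
plan([.431,.2195,.21],-104.5)
im=read_camera("side")[:,:,::-1]; cv2.imwrite("pics/s1.png",grid(np.ascontiguousarray(im),235,140,130,110,6))
E
```

```text
tcp [0.4311 0.2195 0.2607] shift [-0.0001 -0.0001  0.0507] zaxis [-0.001 -0.    -1.   ] yang -92.73 q [ 0.419 -0.121  1.961 -0.     1.303  2.038] F [-0.45 -0.28 -0.5 ] T [-0.017  0.016  0.024] w 40.2 t 3.23
turn 0.03269735172602345
```

View pics/s1.png

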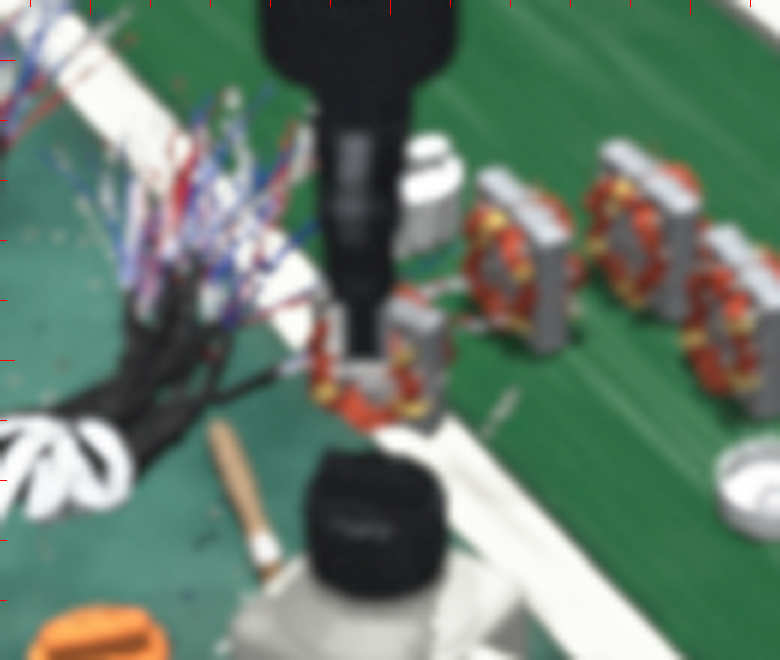

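The closed-up fingers (tip at about (295,200) in the side picture) are just above the cap (centre u≈297.5). I'll use the seen tip to correct the calibration.

```bash
python3 - <<'E'
from h import *
print("tip",proj("side",[.4311,.2195,.2607]),"cap mid",proj("side",[.4311,.2195,.165]), "px/m",proj("side",[.4411,.2195,.165])-proj("side",[.4311,.2195,.165]))
im=read_camera("side"); c=im[210:240,275:325].max(2)
for th in (50,60,75):
    m=(c<th).astype(np.uint8);k=max(cv2.findContours(m,0,1)[0],key=cv2.contourArea)
    x,y,w,h=cv2.boundingRect(k);print("cap box",x+275,y+210,w,h, "centroid u",k[:,0,0].mean()+275)
c=im[165:200,275:320].max(2);
for v in (175,185,190,195):print(v,np.where(c[v-165]<45)[0][[0,-1]]+275)
E
```

```text
tip [295.79301712 194.35545493] cap mid [296.84183046 225.07822949] px/m [ 3.93835628 -0.01356261]
cap box 286 216 23 24 centroid u 296.9130434782609
cap box 286 215 23 25 centroid u 296.75
cap box 286 215 24 25 centroid u 296.7837837837838
175 [288 300]
185 [290 300]
190 [293 297]
195 [294 296]
```

Request:
play_rows(motion=[[0.001,0,0.03,0.016,40],[0,0,0.02,0.016,40],[0,0,0.015,0,40],[0,0,0.01,0,40],[0,0,0,0,40]], squeeze=50)

```text
time: 3.95
tool_pos: [0.4321, 0.2194, 0.1856]
tcp_rot: [3.118, -0.378, -0.002]
wrist_force: [1.0, 0.6, -0.1]
width: 0.467
```

Request:
play_rows(motion=[[0,0,0,0,20],[0,0,0,0,12],[0,0,0,0,10],[0,0,0,0,10],[0,0,0,0,10]])

```text
time: 4.58
tool_pos: [0.4333, 0.2204, 0.1874]
tcp_rot: [-3.117, 0.38, -0.003]
wrist_force: [-0.4, 4.5, 4.9]
width: 0.141
```

```bash
python3 - <<'E'
from h import *
plan([.432,.2195,.176],-104.5)
im=read_camera("side")[:,:,::-1]; cv2.imwrite("pics/s2.png",grid(np.ascontiguousarray(im),255,170,90,90,6))
E
```

```text
tcp [0.4333 0.2204 0.1874] shift [-0.0011  0.0012  0.0114] zaxis [ 0.002  0.002 -1.   ] yang -103.9 q [ 4.190e-01 -6.600e-02  2.048e+00  1.000e-03  1.157e+00  2.232e+00] F [-0.4   4.5   4.91] T [ 0.688 -0.034 -0.037] w 12.1 t 4.58
turn 0.0016659744690294864
```

View pics/s2.png

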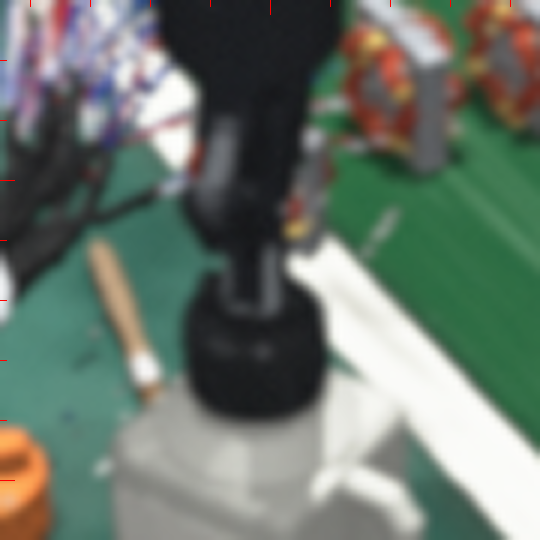

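The fingers straddle the bar, but a side force of 4.5 N shows they're about 2 mm off across it. I'll ease off, recentre, go lower and regrip.

Request:
play_rows(motion=[[0,0,0,0,30],[0.0005,-0.002,0,0,30],[0,0,0.003,0,30],[0,0,0.003,0,30],[0,0,0,0,30]])

```text
time: 5.25
tool_pos: [0.433, 0.2211, 0.1796]
tcp_rot: [3.118, -0.38, -0.002]
wrist_force: [-0.6, -0.9, -1.0]
width: 0.351
```

Request:
play_rows(motion=[[0,0,0,0,20],[0,0,0,0,16],[0,0,0,0,10],[0,0,0,0,10]])

```text
time: 5.75
tool_pos: [0.4336, 0.2213, 0.1806]
tcp_rot: [3.118, -0.38, 0.0]
wrist_force: [-0.5, -1.4, 3.1]
width: 0.15
```

```bash
python3 - <<'E'
from h import *
plan([.432,.2195,.176],-104.5)
E
```

```text
tcp [0.4336 0.2213 0.1806] shift [-0.0011  0.0021  0.0046] zaxis [ 0. -0. -1.] yang -103.9 q [ 0.421 -0.057  2.053 -0.     1.146  2.235] F [-0.5  -1.42  3.1 ] T [-0.184  0.129  0.107] w 12.8 t 5.75
turn 0.001672357140544831
```

Request:
play_rows(motion=[[0,0,0.002,0,10],[0,0,0.001,0,10],[0,0,0,0,10]])

```text
time: 6.12
tool_pos: [0.4337, 0.2214, 0.179]
tcp_rot: [-3.118, 0.38, -0.001]
wrist_force: [-4.7, -3.2, 10.9]
width: 0.15
```

Request:
play_rows(motion=[[0,0,0.002,0,10],[0,0,0,0,10]])

```text
time: 6.38
tool_pos: [0.4339, 0.2215, 0.1776]
tcp_rot: [-3.118, 0.38, -0.002]
wrist_force: [-4.2, -2.8, 14.5]
width: 0.144
```

Request:
play_rows(motion=[[0,0,0.0015,0,10],[0,0,0,0,10]])

```text
time: 6.62
tool_pos: [0.434, 0.2216, 0.1765]
tcp_rot: [-3.118, 0.38, -0.002]
wrist_force: [-6.3, -3.2, 15.4]
width: 0.145
```

Request:
play_rows(motion=[[-0.001,0,0.001,0,10],[0,0,0.001,0,10],[0,0,0,0,10]])

```text
time: 7.0
tool_pos: [0.434, 0.2216, 0.1753]
tcp_rot: [-3.118, 0.38, -0.005]
wrist_force: [-4.2, -5.2, 17.9]
width: 0.146
```

Request:
play_rows(motion=[[-0.0005,0,0.001,0,10],[0,0,0,0,10]])

```text
time: 7.25
tool_pos: [0.434, 0.2217, 0.175]
tcp_rot: [-3.118, 0.38, -0.007]
wrist_force: [-4.2, -6.2, 20.0]
width: 0.145
```

Request:
play_rows(motion=[[0,0.001,0.0003,-0.014,10],[0,0,0,-0.014,10],[0,0,0,-0.014,10],[0,0,0,-0.014,10],[0,0,0,0,10]])

```text
time: 7.88
tool_pos: [0.4347, 0.2227, 0.1752]
tcp_rot: [-3.133, -0.172, -0.011]
wrist_force: [-1.8, 0.0, 17.3]
width: 0.146
```

```bash
python3 - <<'E'
from h import *
plan([.433,.221,.175])
t=read_camera("top")[:,:,::-1];s=read_camera("side")[:,:,::-1]
a=grid(np.ascontiguousarray(t),270,225,70,70,7);b=grid(np.ascontiguousarray(s),260,200,60,98,5)
cv2.imwrite("pics/c3.png",np.hstack([a,b]))
E
```

```text
tcp [0.4347 0.2227 0.1752] shift [-0.0019  0.0015  0.0002] zaxis [ 0.007  0.004 -1.   ] yang -83.72 q [ 4.220e-01 -5.400e-02  2.061e+00  1.000e-03  1.127e+00  1.882e+00] F [-1.81  0.03 17.28] T [-0.05   0.575  0.028] w 12.5 t 7.88
```

View pics/c3.png

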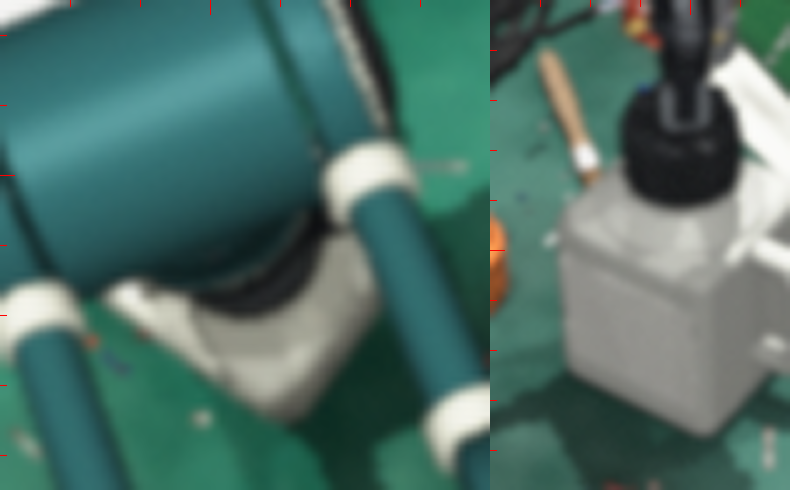

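The jug hasn't turned: its near corner is still at about (302,287) in the side picture. I'll push a bit harder and keep turning, watching force and moment.

Request:
play_rows(motion=[[0,0,0.0006,0,10],[0,0,0.0003,-0.014,10],[0,0,0,-0.014,10],[0,0,0,-0.014,10],[0,0,0,-0.014,10]])

```text
time: 8.6
tool_pos: [0.4346, 0.2232, 0.1749]
tcp_rot: [-3.054, -0.72, -0.012]
wrist_force: [-4.0, 1.0, 20.6]
width: 0.145
```

```bash
python3 -c "
from h import *
plan([.433,.221,.175])"
```

```text
tcp [0.4346 0.2232 0.1749] shift [-0.0024  0.0012 -0.0001] zaxis [ 0.007  0.005 -1.   ] yang -63.47 q [ 4.220e-01 -5.400e-02  2.061e+00  2.000e-03  1.126e+00  1.529e+00] F [-3.95  1.04 20.61] T [ 0.103  0.871 -0.252] w 12.4 t 8.6
```

Request:
play_rows(motion=[[0,0,0,-0.014,10],[0,0,0,-0.014,10],[0,0,0,-0.014,10],[0,0,0,0,10]])

```text
time: 9.1
tool_pos: [0.4345, 0.2234, 0.1749]
tcp_rot: [-2.935, -1.113, -0.013]
wrist_force: [-4.9, 1.5, 20.5]
width: 0.151
```

```bash
cat >> h.py <<'E'
def jugflow():
    a=cv2.imread("pics/side0.png",0);b=cv2.cvtColor(read_camera("side"),cv2.COLOR_RGB2GRAY)
    for nm,(x,y,w,h) in dict(corner=(292,272,20,22),leftcorner=(270,262,16,20),handle=(306,250,20,26),orange=(238,240,28,26)).items():
        r=cv2.matchTemplate(b[y-10:y+h+10,x-10:x+w+10],a[y:y+h,x:x+w],cv2.TM_CCOEFF_NORMED)
        _,m,_,l=cv2.minMaxLoc(r);print(nm,l[0]-10,l[1]-10,round(m,3))
E
python3 -c "
from h import *
plan([.433,.221,.175]);jugflow()"
```

```text
tcp [0.4345 0.2234 0.1749] shift [-0.0027  0.0008 -0.0001] zaxis [ 0.007  0.006 -1.   ] yang -48.46 q [ 0.422 -0.054  2.061  0.003  1.126  1.267] F [-4.9   1.53 20.47] T [ 0.264  0.919 -0.086] w 12.9 t 9.1
corner 1 1 0.899
leftcorner -1 0 0.958
handle 0 0 0.946
orange 0 0 0.996
```

Turned 55°; the jug hasn't moved and there's no stop yet. Continuing.

Request:
play_rows(motion=[[0,0,0,-0.014,10],[0,0,0,-0.014,10],[0,0,0,-0.014,10],[0,0,0,0,10]])

```text
time: 9.65
tool_pos: [0.4342, 0.2235, 0.1749]
tcp_rot: [-2.763, -1.49, -0.013]
wrist_force: [-5.7, 2.4, 22.2]
width: 0.143
```

```bash
python3 -c "
from h import *
plan([.433,.221,.175]);jugflow()"
```

```text
tcp [0.4342 0.2235 0.1749] shift [-0.0027  0.0004 -0.0001] zaxis [ 0.006  0.006 -1.   ] yang -33.35 q [ 0.422 -0.054  2.061  0.003  1.127  1.003] F [-5.69  2.36 22.24] T [ 0.316  1.098 -0.053] w 12.3 t 9.65
corner 1 1 0.911
leftcorner -1 0 0.957
handle 0 -1 0.922
orange 0 0 0.996
```

Request:
play_rows(motion=[[0,0,0,-0.014,10],[0,0,0,-0.014,10],[0,0,0,0,10]])

```text
time: 10.07
tool_pos: [0.4339, 0.2237, 0.1749]
tcp_rot: [-2.622, -1.726, -0.013]
wrist_force: [-6.4, 3.7, 22.1]
width: 0.147
```

```bash
python3 -c "
from h import *
plan([.433,.221,.175]);jugflow()"
```

```text
tcp [0.4339 0.2237 0.1749] shift [-0.0028  0.0002 -0.0001] zaxis [ 0.005  0.006 -1.   ] yang -23.27 q [ 0.422 -0.054  2.061  0.004  1.127  0.827] F [-6.36  3.67 22.13] T [ 0.426  1.243 -0.057] w 12.6 t 10.07
corner 0 1 0.909
leftcorner -1 0 0.958
handle 0 0 0.913
orange 0 0 0.996
```

Request:
play_rows(motion=[[0,-0.001,-0.0002,-0.012,10],[0,0,0,-0.012,10],[0,0,0,0,10]])

```text
time: 10.5
tool_pos: [0.4328, 0.2238, 0.1749]
tcp_rot: [-2.486, -1.918, -0.012]
wrist_force: [-6.2, 2.3, 21.8]
width: 0.144
```

```bash
python3 -c "
from h import *
plan([.433,.221,.175]);jugflow()"
```

```text
tcp [0.4328 0.2238 0.1749] shift [-0.0026  0.0009 -0.0001] zaxis [ 0.005  0.006 -1.   ] yang -14.7 q [ 0.424 -0.056  2.062  0.004  1.128  0.679] F [-6.24  2.32 21.84] T [ 0.254  1.304 -0.455] w 12.3 t 10.5
corner 1 1 0.904
leftcorner 0 1 0.956
handle 1 0 0.916
orange 0 0 0.996
```

Request:
play_rows(motion=[[0,0,0,-0.012,10],[0,0,0,-0.012,10],[0,0,0,0,10]])

```text
time: 10.92
tool_pos: [0.4339, 0.2234, 0.175]
tcp_rot: [2.335, 2.1, 0.014]
wrist_force: [-3.0, 0.2, 19.9]
width: 0.146
```

```bash
python3 -c "
from h import *
plan([.433,.221,.175]);jugflow()"
```

```text
tcp [0.4339 0.2234 0.175 ] shift [-0.0025 -0.0006 -0.0001] zaxis [ 0.007  0.005 -1.   ] yang -6.07 q [ 4.230e-01 -5.500e-02  2.062e+00  2.000e-03  1.126e+00  5.280e-01] F [-2.99  0.17 19.92] T [ 0.038  0.748 -0.656] w 12.5 t 10.93
corner 3 0 0.902
leftcorner 1 2 0.94
handle 3 -2 0.937
orange 0 0 0.996
```

The stop came at about 90°: the moment rose to 0.66 N m and the jug followed by a few degrees. Now I'll ease off and lift.

Request:
play_rows(motion=[[0,0,-0.002,0,10],[0,0,-0.002,0,10],[0,0,-0.003,0,10],[0,0,-0.003,0,10],[0,0,0,0,10]])

```text
time: 11.6
tool_pos: [0.4321, 0.2222, 0.181]
tcp_rot: [2.334, 2.102, 0.006]
wrist_force: [1.6, 4.1, 6.6]
width: 0.146
```

```bash
python3 -c "
from h import *
plan([.433,.221,.182]);jugflow()"
```

```text
tcp [0.4321 0.2222 0.181 ] shift [-0.0011  0.001  -0.001 ] zaxis [ 0.003  0.002 -1.   ] yang -6.0 q [ 4.230e-01 -6.200e-02  2.056e+00  1.000e-03  1.143e+00  5.270e-01] F [1.59 4.13 6.62] T [ 0.706 -0.455 -0.165] w 12.5 t 11.6
corner 3 0 0.906
leftcorner 1 3 0.938
handle 3 -2 0.917
orange 0 0 0.996
```

Request:
play_rows(motion=[[0,0,-0.002,0,10],[0,0,-0.002,0,10],[0,0,0,0,10]])

```text
time: 12.02
tool_pos: [0.4309, 0.2212, 0.1836]
tcp_rot: [2.334, 2.102, -0.0]
wrist_force: [3.1, 2.8, 0.9]
width: 0.149
```

```bash
python3 -c "
from h import *
plan([.433,.221,.182]);jugflow()"
```

```text
tcp [0.4309 0.2212 0.1836] shift [0.0001 0.0021 0.0016] zaxis [ 0. -0. -1.] yang -5.98 q [ 0.423 -0.065  2.054 -0.     1.152  0.527] F [3.14 2.79 0.86] T [ 0.574 -0.636 -0.039] w 12.7 t 12.03
corner 3 0 0.904
leftcorner 1 3 0.939
handle 3 -2 0.919
orange 0 0 0.996
```

Request:
play_rows(motion=[[0,0,-0.002,0,10],[0,0,-0.002,0,10],[0,0,0,0,10]])

```text
time: 12.45
tool_pos: [0.4302, 0.2209, 0.1872]
tcp_rot: [-2.334, -2.102, 0.002]
wrist_force: [2.1, 1.1, -2.2]
width: 0.147
```

```bash
python3 -c "
from h import *
plan([.433,.221,.182]);jugflow()"
```

```text
tcp [0.4302 0.2209 0.1872] shift [0.0004 0.0028 0.0052] zaxis [-0.001 -0.001 -1.   ] yang -5.98 q [ 0.423 -0.068  2.05  -0.     1.161  0.527] F [ 2.09  1.14 -2.22] T [ 0.339 -0.395 -0.057] w 12.6 t 12.45
corner 3 0 0.899
leftcorner 1 3 0.938
handle 3 -3 0.886
orange 0 0 0.996
```

Request:
play_rows(motion=[[0,0,-0.002,0,10],[0,0,-0.002,0,10],[0,0,0,0,10]])

```text
time: 12.88
tool_pos: [0.4306, 0.2214, 0.1919]
tcp_rot: [-2.334, -2.102, 0.0]
wrist_force: [0.3, 2.4, -1.7]
width: 0.149
```

```bash
python3 -c "
from h import *
plan([.433,.221,.182]);jugflow()"
```

```text
tcp [0.4306 0.2214 0.1919] shift [-0.0002  0.0025  0.0099] zaxis [-0.001  0.    -1.   ] yang -5.98 q [ 4.230e-01 -7.200e-02  2.045e+00  1.000e-03  1.169e+00  5.270e-01] F [ 0.3   2.43 -1.66] T [ 0.462 -0.158 -0.023] w 12.7 t 12.88
corner 3 0 0.899
leftcorner 1 3 0.936
handle 3 -3 0.876
orange 0 0 0.995
```

The cap is coming free: it's 17 mm above the bottom, the pull is under 2 N, and the jug hasn't lifted.

Request:
play_rows(motion=[[0,0,-0.006,0,10],[0,0,-0.008,0,10],[0,0,-0.01,0,10],[0,0,-0.02,0,10],[0,0,-0.03,0,10]])

```text
time: 13.55
tool_pos: [0.4302, 0.2206, 0.2662]
tcp_rot: [-2.334, -2.102, 0.003]
wrist_force: [0.1, -0.4, -1.4]
width: 0.145
```

```bash
python3 - <<'E'
from h import *
plan([.5225,-.112,.27]);jugflow()
s=read_camera("side")[:,:,::-1];cv2.imwrite("pics/s4.png",grid(np.ascontiguousarray(s),240,150,110,150,4))
E
```

```text
tcp [0.4302 0.2206 0.2662] shift [-0.3212  0.1264 -0.0035] zaxis [-0.002 -0.001 -1.   ] yang -5.99 q [ 4.230e-01 -1.240e-01  1.953e+00 -1.000e-03  1.315e+00  5.270e-01] F [ 0.14 -0.36 -1.38] T [ 0.023  0.004 -0.042] w 12.4 t 13.55
corner 3 0 0.907
leftcorner 1 3 0.941
handle 3 -3 0.892
orange 0 0 0.995
```

View pics/s4.png

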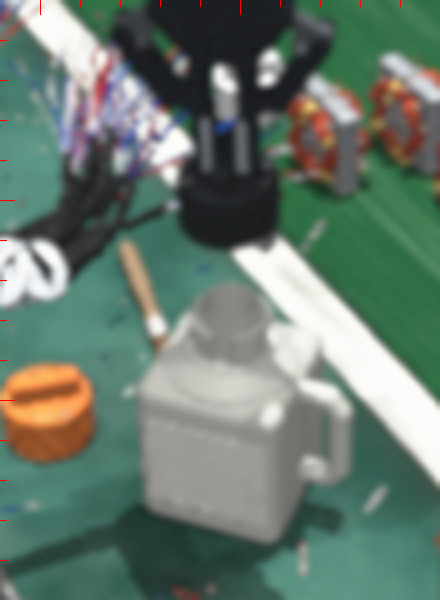

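The cap is upright in the fingers and off the neck, and the jug is standing. Carrying the cap to the dish.

Request:
play_rows(motion=[[-0.02,0.008,0,0,10],[-0.04,0.016,0,0,10],[-0.04,0.016,0,0,10],[-0.04,0.016,0,0,10],[-0.04,0.016,0,0,10]])

```text
time: 14.28
tool_pos: [0.4835, 0.0332, 0.2653]
tcp_rot: [-2.334, -2.102, 0.001]
wrist_force: [0.6, 0.3, -0.3]
width: 0.146
```

Request:
play_rows(motion=[[-0.04,0.016,0,0,10],[-0.04,0.015,0,0,10],[-0.04,0.015,0,0,10],[-0.021,0.008,0.01,0,10],[0,0,0.04,0,10]])

```text
time: 14.9
tool_pos: [0.5249, -0.1132, 0.2173]
tcp_rot: [2.333, 2.097, 0.005]
wrist_force: [0.1, 0.2, -0.9]
width: 0.147
```

Request:
play_rows(motion=[[0,0,0.05,0,10],[0,0,0.04,0,10],[0,0,0.025,0,10],[0,0,0.01,0,10],[0,0,0,0,10]])

```text
time: 15.52
tool_pos: [0.5221, -0.1108, 0.0901]
tcp_rot: [-2.333, -2.102, 0.001]
wrist_force: [0.6, 0.1, -0.5]
width: 0.147
```

```bash
python3 - <<'E'
from h import *
plan([.5225,-.112,.0624])
s=read_camera("side")[:,:,::-1];cv2.imwrite("pics/s5.png",grid(np.ascontiguousarray(s),270,260,120,150,4))
E
```

```text
tcp [ 0.5221 -0.1108  0.0901] shift [-0.0012  0.0006  0.0277] zaxis [-0.002  0.001 -1.   ] yang -5.97 q [-0.256  0.133  2.04   0.     0.971 -0.152] F [ 0.64  0.13 -0.5 ] T [ 0.038 -0.044  0.021] w 12.6 t 15.53
```

View pics/s5.png

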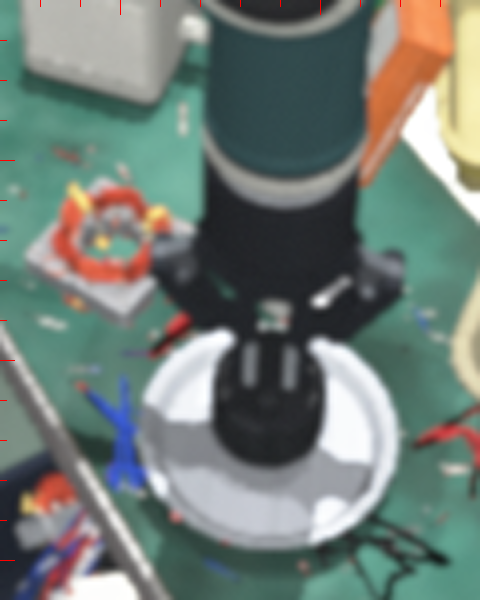

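The cap is above the middle of the dish, with nothing in the way. Lowering it.

Request:
play_rows(motion=[[0,0,0.012,0,10],[0,0,0.009,0,10],[0,0,0.003,0,10],[0,0,0.001,0,10],[0,0,0,0,10]])

```text
time: 16.2
tool_pos: [0.5228, -0.1112, 0.0659]
tcp_rot: [2.334, 2.102, 0.0]
wrist_force: [-0.1, 0.0, -0.6]
width: 0.151
```

Request:
play_rows(motion=[[0,0,0.001,0,10],[0,0,0.001,0,10],[0,0,0.0005,0,10],[0,0,0,0,10]])

```text
time: 16.7
tool_pos: [0.5227, -0.1112, 0.0633]
tcp_rot: [-2.334, -2.102, 0.0]
wrist_force: [0.1, -0.6, -0.5]
width: 0.149
```

Request:
play_rows(motion=[[0,0,0.001,0,10],[0,0,0.001,0,10],[0,0,0,0,10]])

```text
time: 17.08
tool_pos: [0.5229, -0.1112, 0.0625]
tcp_rot: [2.334, 2.102, 0.0]
wrist_force: [-2.7, 1.1, 7.6]
width: 0.145
```

Request:
play_rows(motion=[[0,0,0.0005,0,10],[0,0,0.0005,0,10],[0,0,0,0,10]])

```text
time: 17.45
tool_pos: [0.523, -0.1112, 0.0625]
tcp_rot: [2.334, 2.103, -0.0]
wrist_force: [-6.5, 1.0, 14.6]
width: 0.148
```

The cap touched down at TCP z=0.0625, as predicted. Easing off and letting go.

Request:
play_rows(motion=[[0,0,-0.0015,0,10],[0,0,-0.001,0,13],[0,0,0,0,18],[0,0,0,0,26],[0,0,0,0,34]], squeeze=20)

```text
time: 18.08
tool_pos: [0.5226, -0.1112, 0.0626]
tcp_rot: [-2.334, -2.102, 0.0]
wrist_force: [-0.1, -0.3, -0.1]
width: 0.399
```

Request:
play_rows(motion=[[0,0,0,0,40],[0,0,-0.01,0,40],[0,0,-0.03,0,40],[0,0,-0.05,0,40],[0,0,-0.06,0,40]])

```text
time: 18.7
tool_pos: [0.5217, -0.1109, 0.2138]
tcp_rot: [-2.333, -2.101, 0.002]
wrist_force: [0.4, 0.1, 0.0]
width: 0.473
```

Request:
play_rows(motion=[[0,0,-0.05,0,40],[0.04,-0.04,0,0,40],[0.04,-0.04,0,0,40],[0.04,-0.04,0,0,40],[0,0,0,0,40]])

```text
time: 19.32
tool_pos: [0.4139, 0.0228, 0.2635]
tcp_rot: [2.33, 2.107, 0.002]
wrist_force: [0.7, -0.6, -0.1]
width: 0.468
```

```bash
python3 - <<'E'
from h import *
plan([.5225,-.112,.0624]);jugflow()
t=np.ascontiguousarray(read_camera("top")[:,:,::-1]);s=np.ascontiguousarray(read_camera("side")[:,:,::-1])
b=grid(s,225,190,200,220,3);a=cv2.resize(t[130:330,260:460],(800-600,200));a=grid(t,385,195,60,75,3)
o=np.zeros((660,600,3),np.uint8)
o=np.zeros((600,800,3),np.uint8);o[:,:600]=b[60:660];o[:225,600:780]=a;cv2.imwrite("pics/e.png",o)
for n,p in(("side",[.5225,-.112,.076]),("top",[.5225,-.112,.076])):print(n,proj(n,p))
E
```

```text
tcp [0.4139 0.0228 0.2635] shift [-0.1233  0.1214  0.2011] zaxis [ 0.001  0.001 -1.   ] yang -5.76 q [-6.000e-03 -2.700e-01  2.078e+00  1.000e-03  1.333e+00  9.500e-02] F [ 0.75 -0.62 -0.11] T [-0.016 -0.037  0.004] w 40.0 t 19.32
corner 3 -1 0.945
leftcorner 1 2 0.977
handle 3 -3 0.913
orange 0 0 0.999
side [337.10712195 356.5510514 ]
top [423.98010841 232.28300458]
```

View pics/e.png

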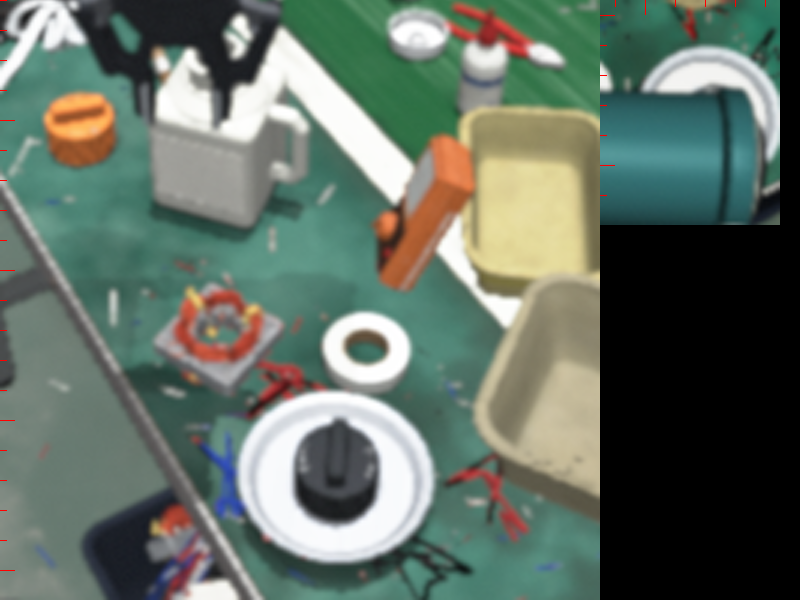

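The cap stands flat with its bar up in the middle of the dish, at about (337,350) in the side picture. The jug is upright where it was, and the gripper is clear.

```bash
python3 -c "
from workcell import *
print(finish_job())"
```

```text
the job is handed in; nothing more can be done
None
```

The jug is open and the cap is in the steel dish. I handed the job in at 19.4 s of the 54 s allowed; no verdict is reported.

**What I did:** I gripped the cap's bar and pushed it down about 5.5 mm. While turning it counter-clockwise I held mostly 20–22 N. The stop came at about 90°, where the moment rose to 0.66 N m. I eased off, lifted the cap straight off with under about 2.5 N of pull, and set it down in the dish.

**Last checks:**
- **Cap:** the last picture shows it flat with the bar on top, near the dish's centre. It touched down at the height I had predicted, within 0.1 mm.
- **Jug:** it stands upright on the bench within a few millimetres of where it was, turned by a few degrees from the end of the twist. It did not lift.
- **Other things:** the tape roll and dropper bottle look undisturbed in the last side picture. The pen and most of the brush are outside that crop. I did not recheck them, but no move went near them.
- **Robot:** the gripper is clear of everything, with no contact force.

**What was less clean:**
- The first grip was about 2 mm off across the bar and had to be recentred.
- The push was about 17.3 N at the end of the first 20° of turning, a little under the 18 N asked for. I raised it before going on.
- Setting the cap down briefly pressed it on the dish with about 15 N before I eased off.
- The last top-camera view was mostly blocked by the arm, so the cap's final position was checked only from the side.

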